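Seat the weighing plate back on the kitchen scale

ROBOT

A 7-joint arm with a two-finger parallel gripper is mounted at the origin on a cart in front of the work surface, level with it; the furniture and walls round the work are solid. World frame = base frame: x ahead of the robot, y to its left, z up, the work surface at z = 0. Lengths are in m, angles in rad, forces in N, time in s.
With the tool pointing down it reaches from about 0.4 to 0.925 m from the base axis. Payload 4.1 kg.
Tool frame: the origin (TCP) lies midway between the tips of the shut fingers; the grasp point (between the pads) lies 19 mm behind it; z points along the fingers, y is the direction in which the jaws open and shut (so a half turn about z gives the same grasp; the last joint's range is limited). The gripper opens to 85 mm and grips with 20 to 120 N. Pads are 22 mm wide; open, the fingers measure 114 mm over their backs; the gripper's body (76 mm by 85 mm) begins 54 mm behind the grasp point. The pads swing forward as they close: fully open they stand 13 mm farther back than shut.
Start: joints at [1.146, 0.398, 0.045, 1.537, -0.019, 1.207, -0.051], TCP at [0.208, -0.616, 0.197] pointing down, gripper open.
Joint ranges: [-2.82, 2.82], [-0.49, 2.23], [-1.37, 1.46], [0, 2.46], [-1.36, 4.5], [0.23, 2], [-2.94, 2.94]. Speed limits (rad/s): [2.57, 2.57, 3.14, 3.14, 3.14, 3.14, 3.14].

INTERFACE

Orientations are given as a unit quaternion [x, y, z, w].
In Python, from cell import arm gives the robot as it stands. The module is installed in compiled form; this text tells all that it offers. Calls block until the motion is done:
- arm.reach(position, orientation): joint-space move of the TCP to a pose.
- arm.movel(position, vel=0.15, ori=None, max_force=None): straight line of the TCP; ori=None keeps the orientation; vel is the mean speed in m/s. With max_force (N) it stops when the force on the tool has changed by that much, and returns True; else False.
- arm.movej(angles): joint-space move.
- arm.command_gripper(opening): finger opening in m; the grip force is fixed at half the most; returns when the fingers have stopped.
- arm.wait(seconds).
- arm.ik(position, orientation): joint angles nearest the present ones, or None.
- arm.camera(name): name is "scene" or "top" or "wrist"; returns a dict with "pixels" (400x640x3 uint8, blue, green, red), "fx", "fy", "cx", "cy" (pixels), "R" (3x3) and "t" (3): a world point X has camera coordinates R X + t. Camera axes: x right, y down, z forward; pixel columns grow to the right and rows downward; lengths in m; the calibration is good to about 2 mm. A picture is of the moment at which its call begins. There is no depth.
A pose or a line that the arm cannot do raises arm.MotionError and nothing moves.
- arm.sign_off(): hands the job in, once; it reports no verdict.
Readings, each from a call of its own:
- arm.read_clock(): time.
- arm.read_joint_pos(): joint angles.
- arm.read_joint_velocities(): joint speeds.
- arm.read_effort(): joint torques, N m.
- arm.read_position(): TCP position.
- arm.read_eef_rot(): TCP orientation.
- arm.read_contact_force(): force on the tool from outside, world axes, zero at the start.
- arm.read_torque(): the same for the moment, N m.
- arm.read_opening(): finger opening in m.
Only numpy, scipy, OpenCV 4.12 (cv2) and the standard library are available. Lean on these libraries where they do the work, as an engineer would, in place of code of your own. Each camera call takes 0.05 s, during which the arm holds its last target.

TASK

The steel weighing plate of the kitchen scale was put back carelessly after washing and only lies crooked on top of its pins. Without taking it off the scale, nudge it sideways until it drops over its pins and press it down until it snaps fully home and lies level, then zero the scale with its round button and let go. Treat the plate gently, since hard pressing or shoving spoils the weighing cell; leave the oblong button and the things around the scale alone.

Things in the scene. Friction and masses are not known exactly. Their poses are not given: they have to be found in the camera images.
- scale: Black housing of the kitchen scale, 184 x 176 mm, 30 mm high; it stands firm. Origin on the worktop (z = 0) below the middle of its pins; x points from the control panel to the rear, y to the left seen from the panel, z up. Its flat deck, 30 mm above the worktop, reaches x = -109 to +75 mm, y = -88 to +88 mm. Control panel at the -x end: a display between two buttons.
- pins_middle (a point): Point on the deck in the middle of four fixed upright steel pins, which stand at x = +-30 mm, y = +-44 mm (scale's axes). Pins are 14 mm high above the deck (tops 44 mm above the worktop), 9.4 mm thick at the foot, rounded off to 5.4 mm over their top 3.5 mm. The plate hides them.
- snap_stud (a point): Top of the snap stud, 8 mm above the deck in the middle of the pins; a sprung steel ball on its left and right catches the plate. The plate rests on the balls until it is pressed on its middle with 14 to 20 N; then it snaps down the last 7 to 8 mm. The plate hides the stud.
- weighing_plate: Loose plate, steel on top, 124 mm (its x) x 156 mm (its y) x 16 mm, 0.29 to 0.45 kg. Origin in the middle of its flat underside, x and y along its sides, z up. Underside: four sockets, 11 mm wide, 14 mm deep, at x = +-30, y = +-44 mm. At the start it lies on the pin tops (underside at z = 44 mm), 10 to 20 mm too far toward the panel, up to 20 mm left or right, turned up to 0.15 rad.
- plate_top (a point): Middle of the plate's top, 16 mm above its origin. Pushed at an edge it slides at 1 to 5 N; with its sockets within about 2 mm of the pins it drops 5 to 6 mm (top at z = 54 to 55 mm) and the pins hold it sideways. Pressed home, its top is at z = 47 mm and its middle over the middle of the pins, square to the scale. Over 45 N from the gripper would overload the weighing cell.
- zero_button (a joint): Round zero button, 17 mm across, at the right end of the control panel; 0 released, 0.0035 m fully pressed; its spring pushes back with 1.4 N at first and 4 N when fully in. It counts as pressed beyond 0.0022. The plate at its start lies partly above the panel.
- zero_button_top (a point): Middle of the top face of the round zero button when released, 35 mm above the worktop, at x = -87, y = -55 mm in the frame of the scale.
- unit_button (a joint): Oblong button (11 x 24 mm) at the left end of the control panel, same spring; it is to be left alone. 0 released, 0.0035 m pressed.
- unit_button_top (a point): Middle of the top face of the oblong button, 35 mm above the worktop, at x = -87, y = +55 mm in the frame of the scale.
- honey_jar_middle (a point): Middle of a honey jar, 71 mm across and 86 mm high, standing to the left of the scale. Bystander.
- lemon_middle (a point): Middle of a lemon, 71 x 53 x 51 mm, lying to the left of the scale near the panel's end. Bystander.
- teaspoon_middle (a point): Middle of a teaspoon, 137 x 28 x 13 mm, lying across in front of the control panel. Bystander.
- peeler_middle (a point): Middle of a vegetable peeler, 170 x 25 x 18 mm, lying across behind the scale. Bystander.

How it is judged:
On the way, in this order (a step that is already met when the one before it is completed fails the run):
1. the weighing plate is snapped fully home on its pins (z of weighing_plate in the frame of scale below 0.0326 m and horizontal distance between weighing_plate and scale below 0.003 m and angle between weighing_plate's own z axis and vertical below 0.02 rad), for 0.2 s.
2. the round zero button is pressed in (value of joint zero_button above 0.0022 m), for 0.05 s.
At the end, for the whole second after the job is handed in: The plate is home on all four pins: its underside at most 32.6 mm above the worktop, its middle within 3 mm of the middle of the pins, square to the scale within 0.06 rad, level within 0.02 rad and at rest; the round button is released again (all of step 1 and angle between the x axis of weighing_plate and the x axis of scale, either way round below 0.06 rad and linear speed of weighing_plate below 0.02 m/s and value of joint zero_button below 0.001 m); the robot touches nothing.
It fails at once if the plate is taken off the scale (lifted more than 20 mm above its pins or shifted more than 60 mm) (z of weighing_plate in the frame of scale above 0.064 m or horizontal distance between weighing_plate and scale above 0.06 m).
It fails at once if the gripper presses or shoves the plate with more than 45 N (contact force between weighing_plate and the fingers above 45 N or contact force between weighing_plate and the arm above 45 N).
It fails at once if the oblong button is pressed in (value of joint unit_button above 0.0015 m).
It fails at once if a bystander is moved more than 30 mm (distance of any of honey_jar_middle, lemon_middle, teaspoon_middle, peeler_middle from where it was at the start of the episode above 0.03 m).
It also fails if it takes over 51 s, if anything falls off the work surface, if the arm or the gripper's body presses on something with over 40 N, if the wrist force passes 120 N, or if a joint passes its speed limit or range.

## Working session

There is one attempt and no reset: what is moved stays moved. The work goes in short steps, each a Python script; the robot and the scene stay as the last script left them, time stands still between calls to the robot, and variables do not carry over. Pictures are saved under pics/ and viewed, and the job is handed in when it is done.

```bash
mkdir -p pics
python3 - <<'E'
from cell import arm
import cv2
for n in("scene","top"):
    c=arm.camera(n); cv2.imwrite(f"pics/{n}0.png",c["pixels"]); print(n,c["fx"],c["cx"],c["cy"],c["R"],c["t"])
print(arm.read_clock(),arm.read_eef_rot(),arm.read_position())
E
```

```text
scene 484.04753025986656 320.4051959613469 205.63814622577135 [[-0.76598764 -0.64282318 -0.00642587]
 [-0.33468607  0.40730612 -0.849757  ]
 [ 0.54886079 -0.64875271 -0.52713542]] [0.37031304 0.23955229 0.60449276]
top 471.46012750388786 321.5520497097985 195.69457344395065 [[-0.0070513  -0.99996785 -0.00381904]
 [-0.99596678  0.0073646  -0.08942003]
 [ 0.08944528  0.00317311 -0.99598668]] [-0.02904661  0.49080743  0.88615251]
0.1 [ 9.86754250e-01  1.62220027e-01 -2.01549405e-04 -8.19537735e-04] [ 0.20786499 -0.61524315  0.19609113]
```

View pics/scene0.png

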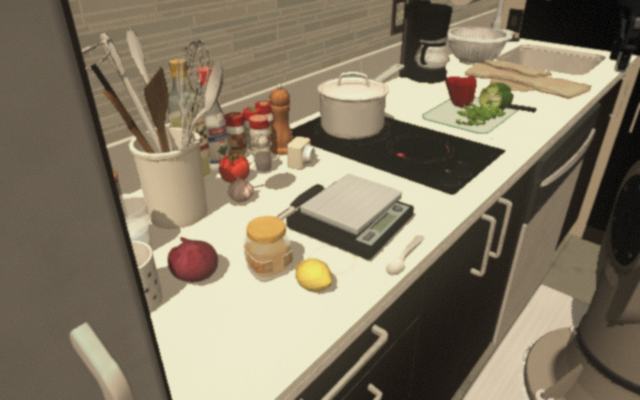

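View pics/top0.png

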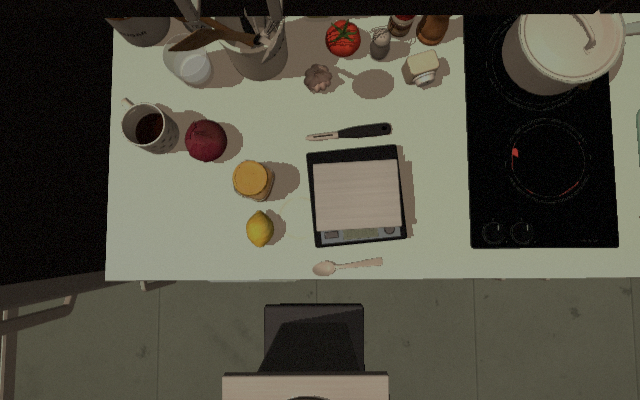

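The top view shows the scale at about (356,196), panel towards the robot, with the jar (253,180) and lemon (260,228) to its left, the spoon (347,267) in front and the peeler (350,131) behind. I'll measure the corners next.

```bash
cat > h.py <<'E'
from cell import arm
import cv2, numpy as np
def ray(c,uv,z):
    d=c["R"].T@np.array([(uv[0]-c["cx"])/c["fx"],(uv[1]-c["cy"])/c["fy"],1.]); o=-c["R"].T@c["t"]
    return o+d*(z-o[2])/d[2]
def proj(c,X):
    p=c["R"]@np.asarray(X)+c["t"]; return np.array([c["fx"]*p[0]/p[2]+c["cx"],c["fy"]*p[1]/p[2]+c["cy"]])
E
python3 - <<'E'
from h import *
c=arm.camera("top"); im=c["pixels"]
x0,y0,x1,y1=295,135,420,285
cr=im[y0:y1,x0:x1]
cv2.imwrite("pics/top_crop.png",cv2.resize(cr,None,fx=4,fy=4,interpolation=cv2.INTER_CUBIC))
g=cv2.GaussianBlur(cr,(3,3),0).max(axis=2)
dark=(g<95).astype(np.uint8); 
np.save("g.npy",g)
for y in range(5,120,10): print(y+y0,g[y,::5])
E
```

```text
140 [159 159 153 132 128 120 140 157 156 159 159 160 158 159 158 159 158 159
 159 160 159 159 159 158 158]
150 [159 158 159 160 157 144 133  97  69  46  25  18  18  18  17  19  20  14
  14  14  12 108 159 160 159]
160 [158 159 143  20  21  22  19  17  16  17  18  23  34  42  45  68  93  94
 109 126 125 108 135 147 158]
170 [109 159 159  19 145 144 145 145 144 145 146 147 148 148 148 149 149 149
 148 148 147  94 110 109 159]
180 [110 143 159  20 141 143 142 141 143 142 143 145 147 149 150 151 151 152
 151 149 149  57 109 108 159]
190 [157 159 159  41 139 147 148 149 148 148 149 149 151 151 153 152 153 153
 152 151 150  26 108 109 159]
200 [160 159 159  91 115 146 148 147 148 148 151 151 151 152 153 153 153 150
 151 150 147  54 109 108 142]
210 [160 158 159 143  85 146 148 150 148 150 151 152 153 153 153 154 153 153
 151 150 149 101 103 109 142]
220 [159 159 159 159  53 150 150 152 151 150 151 152 152 151 152 151 151 150
 152 151 150 133  61 109 109]
230 [159 159 159 161  29 128 126 109  93 114 103  94  94  98  93  91  97 106
  63  83  94  48  23 109 160]
240 [159 159 158 159  40  32 102 104 105 105  98  86  70  56  37  25  21  32
  50  80 120 139 157 159 159]
250 [159 159 160 159 159 160 158 160 159 158 160 159 159 159 159 159 160 159
 159 160 159 159 158 158 158]
```

View pics/top_crop.png

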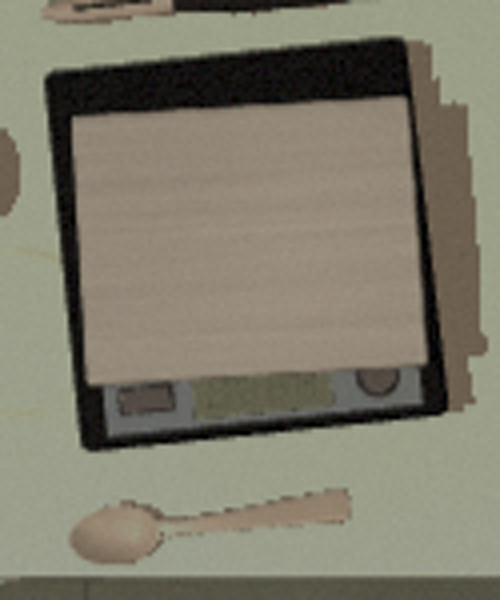

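```bash
cat >> h.py <<'E'
def rectfit(c,hull,z):
    P=np.array([ray(c,p,z)[:2] for p in hull])
    r=cv2.minAreaRect((P*1000).astype(np.float32)); return r,P
def measure(zp,verbose=True):
    c=arm.camera("top"); im=cv2.GaussianBlur(c["pixels"],(3,3),0)
    x0,y0,x1,y1=295,135,425,255
    S=8
    cr=cv2.resize(im[y0:y1,x0:x1],None,fx=S,fy=S,interpolation=cv2.INTER_LINEAR); g=cr.max(axis=2).astype(int)
    r=cr[:,:,2].astype(int); gr=cr[:,:,1].astype(int)
    out={}
    for n,m,z in(("housing",g<62,.03),("plate",(g>118)&(r-gr>4),zp)):
        m=cv2.morphologyEx(m.astype(np.uint8),cv2.MORPH_OPEN,np.ones((17,17) if n=="plate" else (5,5)))
        cs,_=cv2.findContours(m,cv2.RETR_EXTERNAL,cv2.CHAIN_APPROX_NONE)
        k=[q for q in cs if cv2.contourArea(q)>1000 ]
        k=[max(k,key=lambda q:cv2.contourArea(cv2.convexHull(q)))]
        h=cv2.convexHull(np.vstack(k))[:,0,:].astype(float)
        uv=(h+.5)/S-.5+[x0,y0]
        R,P=rectfit(c,uv,z); out[n]=R
        if verbose: print(n,[np.round(a,2) for a in R])
        for b in cv2.boxPoints(R): 
            p=(proj(c,[b[0]/1000,b[1]/1000,z])-[x0,y0])*S
            cv2.circle(cr,tuple(int(v) for v in p),6,(0,0,255),2)
        cv2.drawContours(cr,k,-1,(255,0,0) if n=="plate" else (0,255,0),1)
    return out,cr[::1,::1][:,:],c
E
python3 - <<'E'
from h import *
o,v,c=measure(.06)
print(-c["R"].T@c["t"])
cv2.imwrite("pics/fit0.png",cv2.resize(v,None,fx=.6,fy=.6))
E
```

```text
housing [array([490.48, -98.54]), array([181.64, 174.76]), np.float64(5.37)]
plate [array([487.99, -97.29]), array([123.71, 154.37]), np.float64(3.05)]
[ 0.40936092 -0.03547213  0.92637318]
```

View pics/fit0.png

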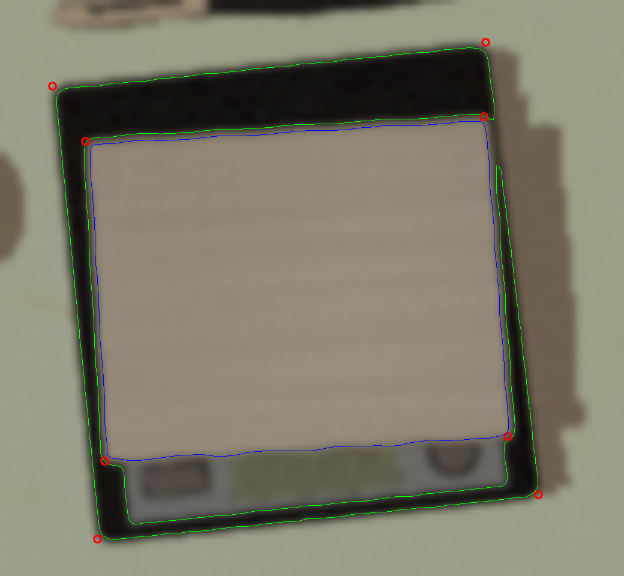

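Both rectangles match the given sizes (182x175 vs 184x176, 124x154 vs 124x156). In the scale frame the plate sits about 19 mm towards the panel, +1.5 mm in y, and turned -2.3°. I'll push its panel edge square with both half-open fingers.

```bash
cat >> h.py <<'E'
YAW=np.radians(5.37); XS=np.array([np.cos(YAW),np.sin(YAW)]); YS=np.array([-XS[1],XS[0]])
ORG=np.array([.49048,-.09854])+.017*XS
def W(x,y,z): return np.r_[ORG+x*XS+y*YS,z]
def L(p): d=np.asarray(p)[:2]-ORG; return np.array([d@XS,d@YS])
def Q(a): return [np.cos(a/2),np.sin(a/2),0,0]
def rel(o):
    p=o["plate"]; l=L(np.array(p[0])/1000)*1000
    return l, p[2]-np.degrees(YAW)
E
python3 - <<'E'
from h import *
for x,z in((-.115,.12),(-.115,.045),(-.07,.045)):
    print(arm.ik(W(x,0,z),Q(YAW)))
arm.command_gripper(.05)
arm.reach(W(-.112,0,.12),Q(YAW))
arm.movel(W(-.112,0,.046))
print(L(arm.read_position()),arm.read_position()[2],arm.read_contact_force(),arm.read_clock(),arm.read_opening())
for n in("scene","wrist"):
    c=arm.camera(n);im=c["pixels"]
    if n=="scene": im=cv2.resize(im[140:290,250:450],None,fx=4,fy=4,interpolation=cv2.INTER_CUBIC)
    cv2.imwrite(f"pics/{n}1.png",im)
E
```

```text
[ 0.53153677  0.05613992 -0.37965837  2.16109061  0.02597258  0.92851406
 -1.34021181]
[ 0.49247368  0.17836937 -0.35832943  2.23570289  0.09233682  0.74075834
 -1.40593578]
[ 0.44592151  0.2474213  -0.3475054   2.1459507   0.12058489  0.76610485
 -1.45596911]
[-0.1114176  -0.00034415] 0.04638960568669559 [ 0.29726874 -0.04135898  0.16752574] 3.2583 0.05021926136351647
```

View pics/scene1.png

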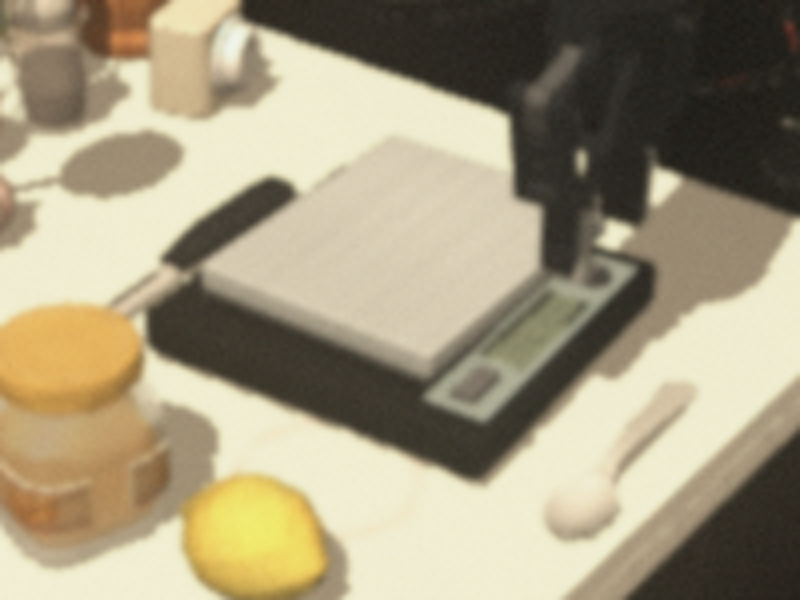

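View pics/wrist1.png

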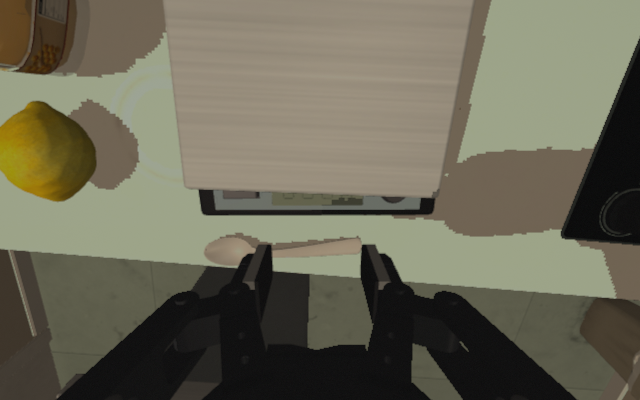

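The wrist view shows both fingertips, (258,270) and (372,270), just panel-side of the plate's front edge, which is at row 190. Nothing is touching. Now the slow push.

Run:
```python
from h import *
p0=L(arm.read_position())
r=arm.movel(W(-.098,0,.046),vel=.04,max_force=8)
print(r,L(arm.read_position()),arm.read_contact_force())
for x in np.arange(-.094,-.072,.004):
    r=arm.movel(W(x,0,.046),vel=.02,max_force=12)
    print(r,L(arm.read_position()).round(4),arm.read_contact_force().round(1),round(arm.read_clock(),2))
    if r: break
o,v,c=measure(.06); print(rel(o))
cv2.imwrite("pics/fit1.png",cv2.resize(v,None,fx=.6,fy=.6))
```

```text
False [-9.78411305e-02  6.65725095e-05] [-0.23220963 -0.37026698 -0.58772678]
False [-0.094  0.   ] [-1.9 -0.  -0.8] 4.21
False [-0.0898  0.    ] [-1.   0.9 -0.6] 4.56
False [-0.0858  0.    ] [ 0.3 -0.4  0.3] 4.91
False [-0.0818  0.    ] [ 0.1 -0.4 -0.2] 5.26
False [-0.0778  0.    ] [ 0.4 -0.5  0.2] 5.61
False [-0.0738  0.    ] [0.4 0.5 0.4] 5.96
housing [array([490.45, -98.43]), array([181.22, 174.07]), np.float64(5.41)]
plate [array([488.32, -97.21]), array([123.82, 155.11]), np.float64(3.01)]
(array([-19.02940665,   1.53029785]), np.float64(-2.3593925189971925))
```

View pics/fit1.png

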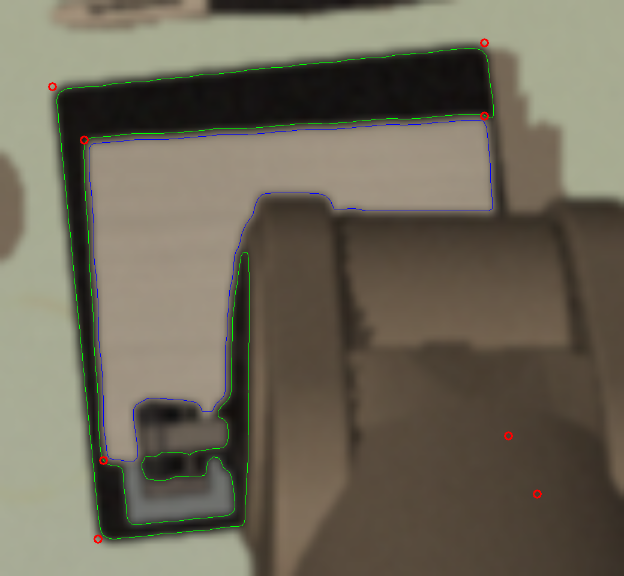

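The plate did not move (same corners, (84,140) and (484,116) in the fit picture) and there was no lasting force. I'll look from the side.

Run:
```python
from h import *
print(arm.read_position(),arm.read_contact_force())
for n in("scene","wrist"):
    c=arm.camera(n);im=c["pixels"]
    if n=="scene":
        for y in(-.025,.025):
            print(proj(c,W(-.074,y,.046)),(proj(c,W(-.074,y,.046))-[250,140])*4)
        im=cv2.resize(im[140:290,250:450],None,fx=4,fy=4,interpolation=cv2.INTER_CUBIC)
    cv2.imwrite(f"pics/{n}2.png",im)
```

```text
[ 0.43371286 -0.10384504  0.04596215] [-0.258838   -0.05503943  0.11076472]
[384.0604842  206.74776522] [536.24193681 266.99106088]
[370.77489677 218.96908333] [483.09958707 315.87633331]
```

View pics/scene2.png

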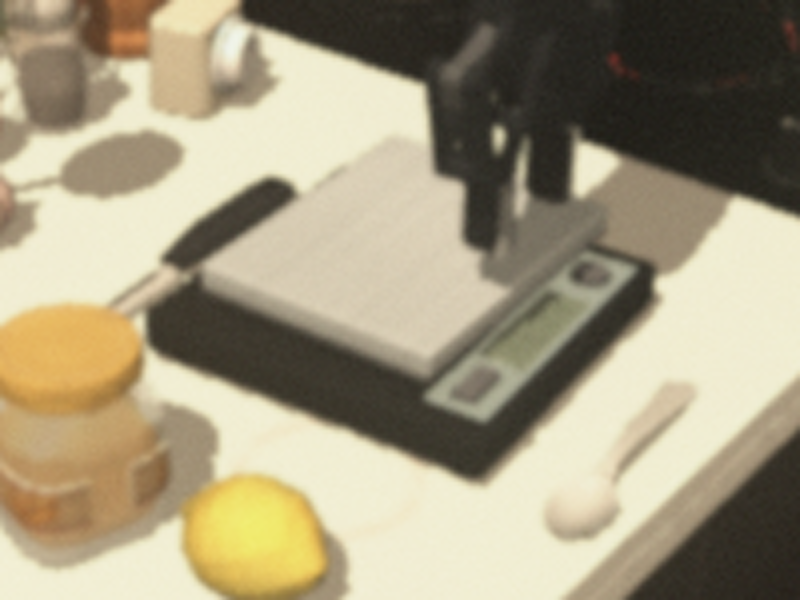

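View pics/wrist2.png

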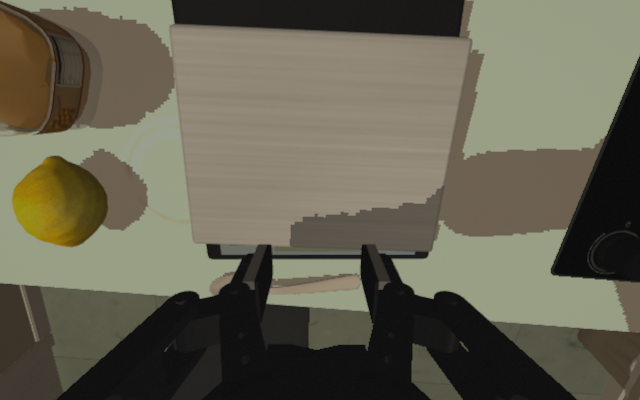

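The side view shows the fingertips above the plate: the left tip is near (480,248), where z=46 mm would project to row 316. So with the jaws half open the tips stand well behind the TCP. I'll gauge that with a light touch on the plate's middle, over the pins.

Run:
```python
from h import *
arm.movel(W(-.074,0,.056),vel=.1)
arm.movel(W(-.015,0,.056),vel=.1)
f0=arm.read_contact_force()
r=arm.movel(W(-.015,0,.020),vel=.02,max_force=3)
print(r,arm.read_position(),arm.read_contact_force()-f0,arm.read_clock())
arm.movel(W(-.015,0,.06),vel=.1)
```

```text
True [ 0.49238652 -0.09837817  0.02266664] [1.49190467 0.37905371 3.35786747] 8.6
```

The half-open tips touch the 60 mm plate top at TCP z = 22.7 mm, so they stand 37 mm behind the TCP. The camera estimate of about 37 mm agrees. I'll check the shut fingers the same way before relying on anything.

Run:
```python
from h import *
arm.movel(W(-.015,0,.085),vel=.15)
arm.command_gripper(0)
print(arm.read_opening())
f0=arm.read_contact_force()
r=arm.movel(W(-.015,0,.020),vel=.025,max_force=3)
print(r,arm.read_position(),arm.read_contact_force()-f0,arm.read_clock())
arm.movel(W(-.015,0,.085),vel=.15)
o,v,c=measure(.06); print(rel(o))
```

```text
-2.6507118412913744e-05
True [ 0.49248173 -0.0984079   0.02573226] [-0.67215357 -0.17556528  3.73818649] 12.0667
housing [array([500.39, -44.5 ]), array([211.88,  71.39]), np.float64(4.1)]
plate [array([485.36, -50.  ]), array([124.91,  60.59]), np.float64(2.95)]
(array([-17.55370944,  48.80402075]), np.float64(-2.4159277629852296))
```

Run:
```python
from h import *
c=arm.camera("scene");im=c["pixels"]
for z in(.119,.085): print(z,(proj(c,W(-.015,0,z))-[250,140])*4)
print((proj(c,W(-.074,.03,.083))-[250,140])*4,(proj(c,W(-.074,-.03,.083))-[250,140])*4, arm.read_eef_rot(),arm.read_position())
im=cv2.resize(im[140:290,250:450],None,fx=4,fy=4,interpolation=cv2.INTER_CUBIC)
for z,k in((.119,(0,0,255)),(.085,(0,255,0))):
    p=(proj(c,W(-.015,0,z))-[250,140])*4; cv2.circle(im,tuple(int(a) for a in p),4,k,2)
cv2.imwrite("pics/scene3.png",im)
cv2.imwrite("pics/wrist3.png",arm.camera("wrist")["pixels"])
```

```text
0.119 [404.40818827 115.65467445]
0.085 [402.41929805 181.18754191]
[481.52599975 250.31043096] [546.52248258 193.68101106] [ 9.98896931e-01  4.68434435e-02 -3.18003098e-03 -7.07187961e-04] [ 0.49121358 -0.09822694  0.08370273]
```

View pics/scene3.png

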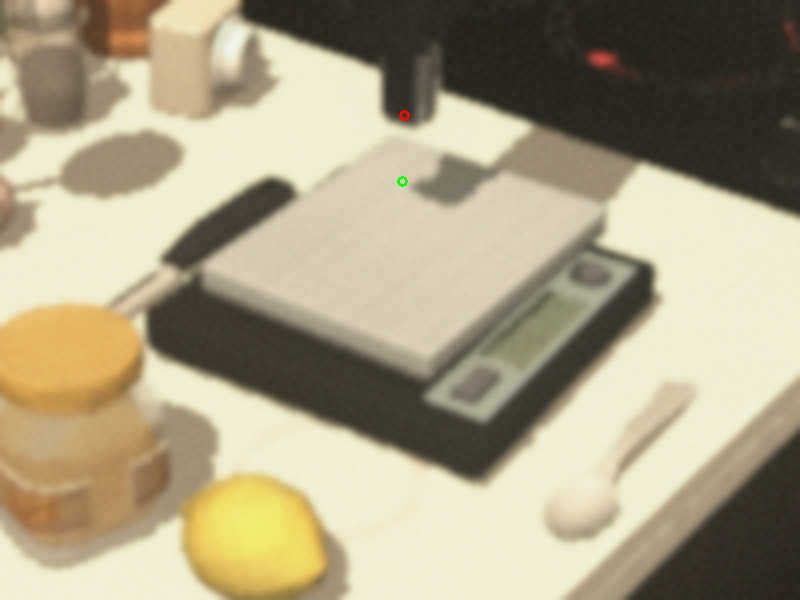

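View pics/wrist3.png

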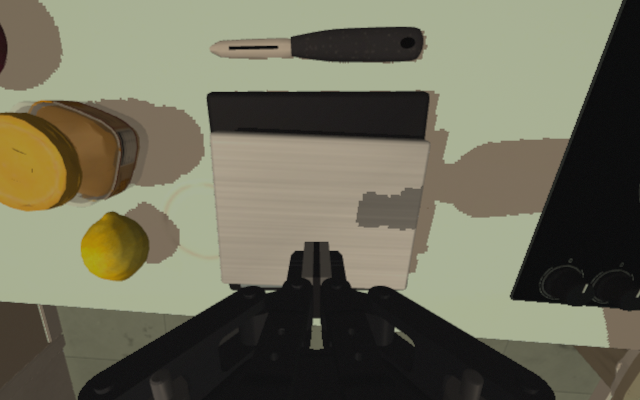

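The tip of the shut fingers is at (405,118). That fits TCP+34 mm (red) and not the nominal TCP (green), and in xy it agrees. I'll use a tip offset of 34 mm shut and 37 mm at 50 mm opening, and repeat the push at the right height.

Run:
```python
from h import *
arm.command_gripper(.05)
arm.movel(W(-.115,0,.07),vel=.2)
arm.movel(W(-.115,0,.013),vel=.1)
f0=arm.read_contact_force()
print(L(arm.read_position()),arm.read_position()[2],f0)
for x in list(np.arange(-.103,-.074,.004)):
    r=arm.movel(W(x,0,.013),vel=.03,max_force=12)
    print(r,L(arm.read_position()).round(4),(arm.read_contact_force()-f0).round(1),round(arm.read_clock(),2))
    if r: break
o,v,c=measure(.06); print(rel(o))
cv2.imwrite("pics/fit4.png",cv2.resize(v,None,fx=.6,fy=.6))
c=arm.camera("scene");im=c["pixels"]
cv2.imwrite("pics/scene4.png",cv2.resize(im[140:290,250:450],None,fx=4,fy=4,interpolation=cv2.INTER_CUBIC))
```

```text
[-1.14209440e-01  3.41806939e-05] 0.013216424893153715 [-0.44233558 -0.38897775  0.74215546]
False [-0.1029  0.    ] [ 0.6  0.5 -0.7] 15.22
False [-0.0988  0.    ] [ 0.   0.5 -1.7] 15.51
False [-0.0947  0.    ] [-0.  -0.  -1.3] 15.79
False [-0.0908  0.    ] [ 1.3  1.2 -0.5] 16.07
False [-0.087  -0.0002] [-0.6 -0.9 -0.5] 16.36
False [-0.0823  0.0001] [-0.2  0.3 -1.7] 16.64
False [-0.0783  0.0002] [ 0.2  0.5 -1.8] 16.93
False [-0.0744  0.0001] [-1.   0.5 -0.9] 17.21
housing [array([ 490.99, -103.78]), array([181.32, 184.9 ]), np.float64(5.39)]
plate [array([505.23, -93.28]), array([122.71, 154.9 ]), np.float64(5.39)]
(array([-1.81974653,  3.85664962]), np.float64(0.01900566101074208))
```

View pics/fit4.png

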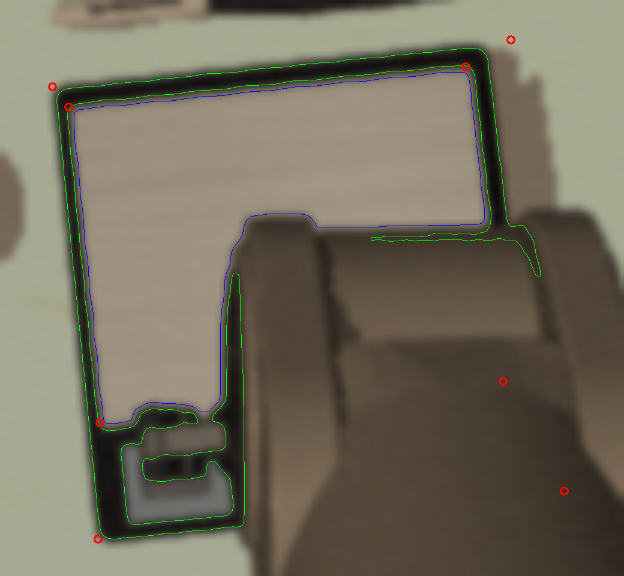

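View pics/scene4.png

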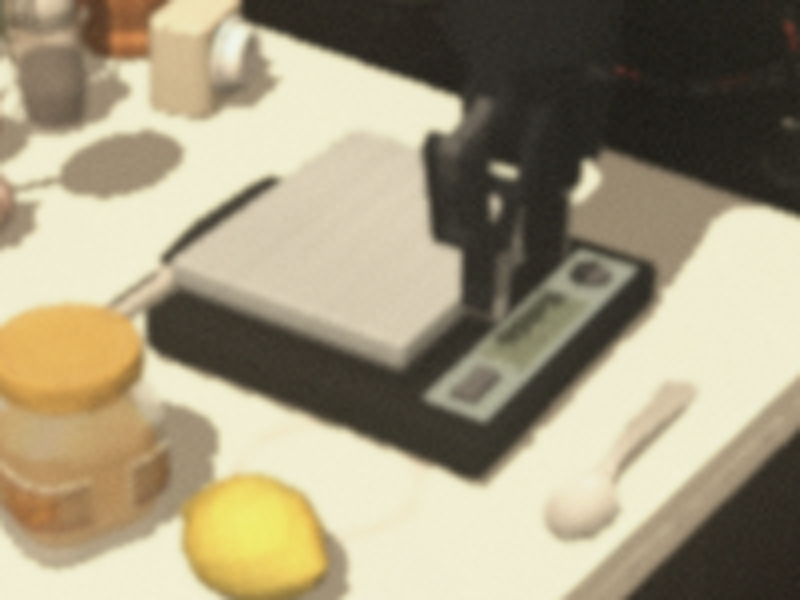

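Good. The plate is now square (0.0°), about 1.8 mm short in x and 3–4 mm too far left, and still on the pin tops. I'll finish x, then push from the left side; first I need the jar clearance.

Run:
```python
from h import *
f0=arm.read_contact_force()
r=arm.movel(W(-.0730,0,.013),vel=.02,max_force=12)
print(r,L(arm.read_position()),arm.read_contact_force()-f0)
c=arm.camera("top")
hsv=cv2.cvtColor(c["pixels"],cv2.COLOR_BGR2HSV)
m=((hsv[...,0]>8)&(hsv[...,0]<35)&(hsv[...,1]>120)&(hsv[...,2]>90)).astype(np.uint8)
for q in cv2.findContours(m,cv2.RETR_EXTERNAL,cv2.CHAIN_APPROX_NONE)[0]:
    if cv2.contourArea(q)>200:
        (u,v),rad=cv2.minEnclosingCircle(q)
        if 220<u<300: print(u,v,rad,cv2.boundingRect(q),"z.086",L(ray(c,(u,v),.086)),"z.025",L(ray(c,(u,v),.025)))
arm.movel(W(-.079,0,.013),vel=.1)
arm.movel(W(-.10,0,.085),vel=.25)
for x,y in ((0,.11),(0,.094),(-.02,.1)): print(arm.ik(W(x,y,.016),Q(YAW)),arm.ik(W(x,y,.016),Q(YAW+np.pi/2)))
o,v,c=measure(.06); print(rel(o)); cv2.imwrite("pics/fit5.png",cv2.resize(v,None,fx=.6,fy=.6))
print(arm.read_clock())
```

```text
False [-7.20476738e-02 -7.91508290e-05] [ 0.03502799 -1.09603229  1.43968435]
259.0 228.5 17.614013671875 (246, 211, 26, 36) z.086 [-0.06354822  0.18262306] z.025 [-0.0614931   0.19077023]
252.18292236328125 180.243896484375 20.911540985107422 (233, 161, 39, 39) z.086 [0.0238246  0.18713181] z.025 [0.03222183 0.19560625]
[ 0.27640532  0.38288479 -0.46047303  2.05823654  0.24542664  0.75224401
 -1.81279271] [ 0.4112802   0.41159879 -0.62536784  2.05490179  0.34089115  0.77612324
 -0.32752557]
[ 0.29987991  0.38352841 -0.45040232  2.05538526  0.24069865  0.75233915
 -1.77605689] [ 0.43714471  0.41223216 -0.61819938  2.05197768  0.33779428  0.77633854
 -0.29220049]
[ 0.29648864  0.35285881 -0.45294243  2.10147956  0.22790102  0.73334974
 -1.77963214] [ 0.43776675  0.38047288 -0.62235679  2.09803581  0.32122978  0.75550453
 -0.29380862]
housing [array([ 482.47, -119.98]), array([201.3, 215.6]), np.float64(5.4)]
plate [array([508.07, -96.45]), array([120.82, 153.32]), np.float64(5.77)]
(array([0.7102821 , 0.43831172]), np.float64(0.40225589752197255))
18.3583
```

View pics/fit5.png

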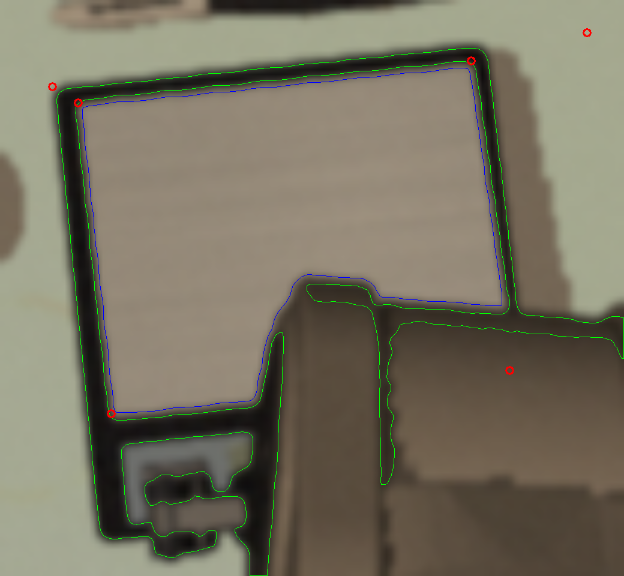

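The plate has centred itself to within 0.7 mm, is square to 0.4°, and its image is smaller (153 vs 155 mm wide), so it appears to have dropped over the pins. Now I'll press the middle with shut fingers.

Run:
```python
from h import *
arm.movel(W(0,0,.06),vel=.2)
arm.command_gripper(0)
f0=arm.read_contact_force()
r=arm.movel(W(0,0,.010),vel=.025,max_force=3)
print("touch",r,arm.read_position()[2]+.034,(arm.read_contact_force()-f0).round(1),arm.read_clock())
z=arm.read_position()[2]
r=arm.movel(W(0,0,z-.010),vel=.015,max_force=26)
print("press",r,arm.read_position()[2]+.034,(arm.read_contact_force()-f0).round(1),arm.read_clock())
c=arm.camera("scene");im=c["pixels"]
cv2.imwrite("pics/scene6.png",cv2.resize(im[140:290,250:450],None,fx=4,fy=4,interpolation=cv2.INTER_CUBIC))
```

```text
touch True 0.05332843065623829 [-0.6  0.   1.3] 21.0
press True 0.04678778216015347 [-0.7  1.1  5.8] 21.55
```

View pics/scene6.png

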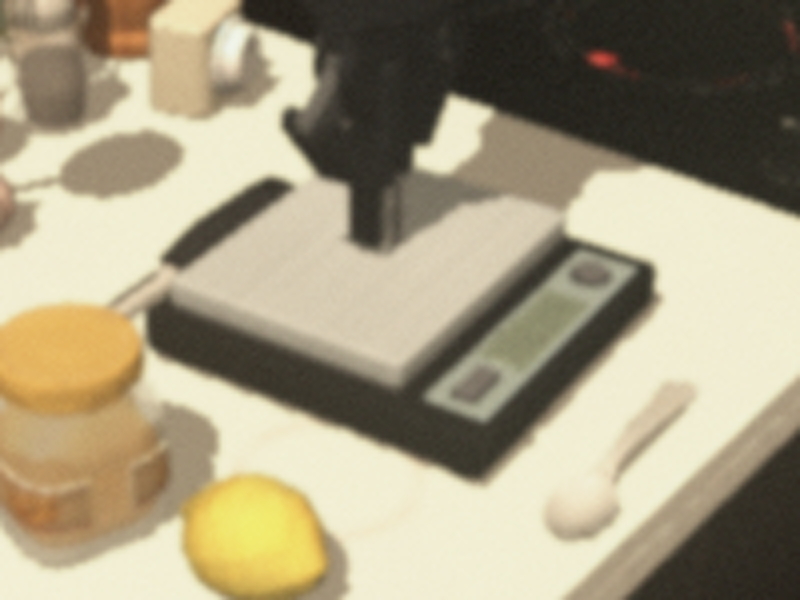

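The tip went from 53.3 mm to 46.8 mm (home is 47), so the plate snapped down. I'll lift, check from the top, and then press the round button.

Run:
```python
from h import *
arm.movel(W(0,0,.05),vel=.1)
arm.movel(W(-.087,-.055,.05),vel=.2)
o,v,c=measure(.047); print(rel(o)); cv2.imwrite("pics/fit7.png",cv2.resize(v,None,fx=.6,fy=.6))
arm.movel(W(-.087,-.055,.008),vel=.1)
f0=arm.read_contact_force()
r=arm.movel(W(-.087,-.055,-.004),vel=.015,max_force=9)
print("press",r,L(arm.read_position()),arm.read_position()[2]+.034,(arm.read_contact_force()-f0).round(1))
arm.wait(.3)
print((arm.read_contact_force()-f0).round(1),arm.read_position()[2]+.034,arm.read_clock())
cv2.imwrite("pics/wrist7.png",arm.camera("wrist")["pixels"])
im=arm.camera("scene")["pixels"]
cv2.imwrite("pics/scene7.png",cv2.resize(im[140:290,250:450],None,fx=4,fy=4,interpolation=cv2.INTER_CUBIC))
```

```text
housing [array([ 484.42, -102.17]), array([194.11, 180.47]), np.float64(5.42)]
plate [array([507.97, -95.63]), array([123.15, 154.88]), np.float64(5.53)]
(array([0.68489552, 1.26356919]), np.float64(0.15753782272338857))
press True [-0.08690165 -0.05516907] 0.03124819019572469 [-0.1 -0.3  5. ]
[-1.3  0.7  5. ] 0.031233243238722348 24.4333
```

View pics/scene7.png

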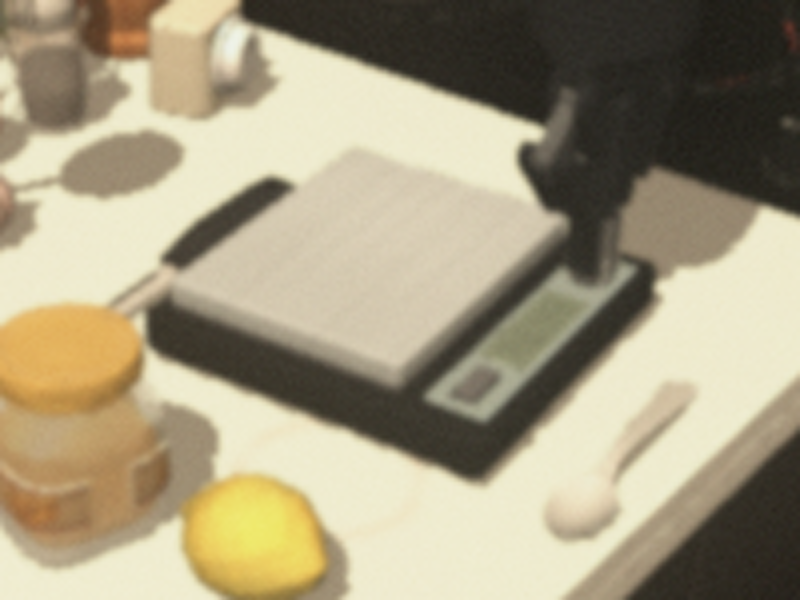

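View pics/fit7.png

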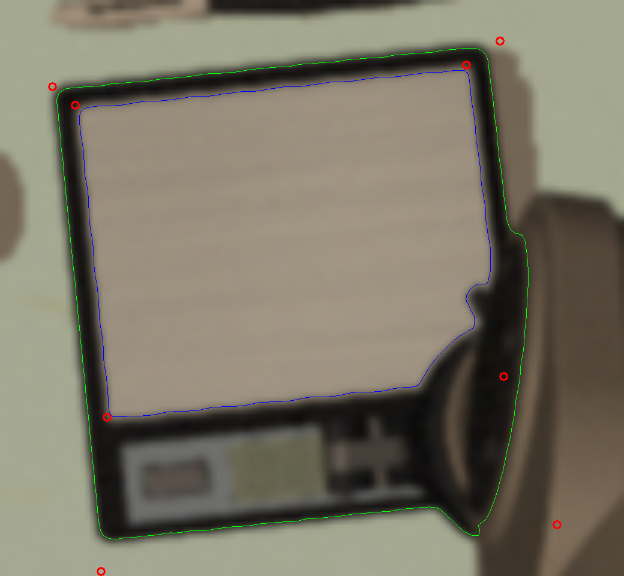

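The round button is fully in: tip at 31.2 mm, spring force about 5 N. The plate outline now fits the home height (123x155 mm at z=47). I'll release, touch the plate lightly once to verify its height, retreat and look.

Run:
```python
from h import *
arm.movel(W(-.087,-.055,.04),vel=.1)
arm.movel(W(0,0,.03),vel=.2)
f0=arm.read_contact_force()
r=arm.movel(W(0,0,.009),vel=.02,max_force=3)
print("touch",r,arm.read_position()[2]+.034,arm.read_clock())
arm.movel(W(0,0,.10),vel=.2)
arm.movel([.40,-.40,.2],vel=.3)
arm.wait(.3)
o,v,c=measure(.047); print(rel(o),arm.read_contact_force(),arm.read_clock()); cv2.imwrite("pics/fit8.png",cv2.resize(v,None,fx=.6,fy=.6))
im=arm.camera("scene")["pixels"]
cv2.imwrite("pics/scene8.png",cv2.resize(im[140:290,250:450],None,fx=4,fy=4,interpolation=cv2.INTER_CUBIC))
```

```text
touch True 0.04680234821176807 26.5917
housing [array([490.47, -98.55]), array([181.63, 174.79]), np.float64(5.41)]
plate [array([507.96, -95.63]), array([122.54, 154.16]), np.float64(5.53)]
(array([0.67937836, 1.25672363]), np.float64(0.15744150161743153)) [-0.07350967  0.18506565  0.53005344] 28.8083
```

View pics/fit8.png

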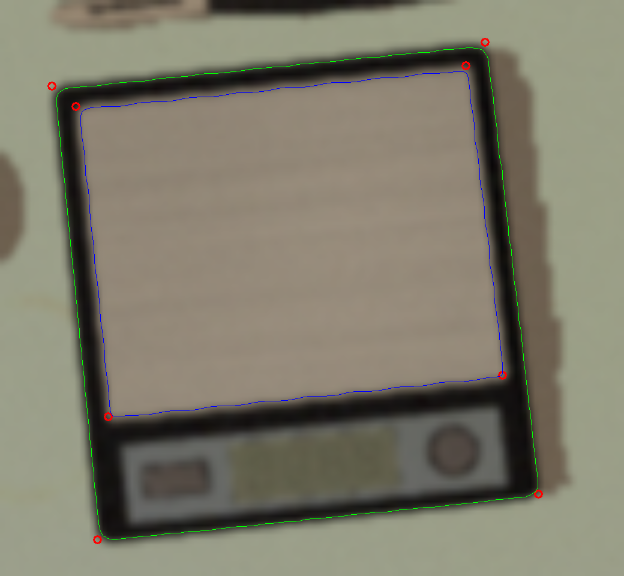

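View pics/scene8.png

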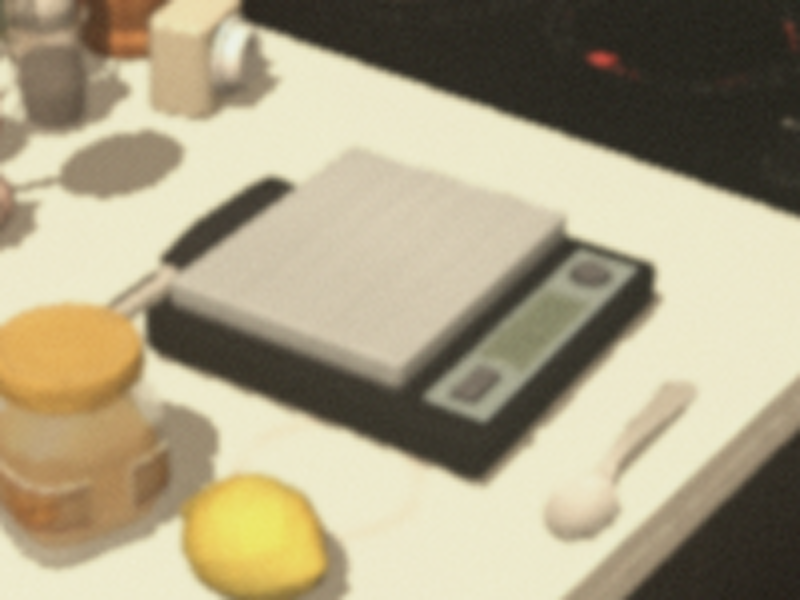

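The final pictures show the plate level, square and inside the housing outline. The round button at (453,452) is up and the bystanders have not moved. Handing in.

```bash
python3 -c "
from cell import arm
arm.sign_off(); print(arm.read_clock())"
```

```text
the job is handed in; nothing more can be done
the job is handed in; nothing more can be done
```

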